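# Load and close a sterilising cassette of stir bars

### The arm

A 6-joint arm with a two-finger parallel gripper is mounted at the origin on a cart in front of the work surface, level with it; the furniture and walls round the work are solid. World frame = base frame: x ahead of the robot, y to its left, z up, the work surface at z = 0. Lengths are in m, angles in rad, forces in N, time in s.
With the tool pointing down it reaches from about 0.3 to 0.75 m from the base axis. Payload 8.5 kg.
Tool frame: the origin (TCP) lies between the finger pads; the fingertips stand 8 mm ahead of it and the grasp point (between the pads) lies 11 mm behind it; z points along the fingers, y is the line along which they close (so a half turn about z gives the same grasp; the last joint's range is limited). The gripper opens to 88 mm and grips with 3 to 60 N. Pads are 18 mm wide; open, the fingers measure 123 mm over their backs; the gripper's body (75 mm by 187 mm) begins 45 mm behind the grasp point.
Start: joints at [-0.989, 0.381, 1.297, -0, 1.464, -0.215], TCP at [0.393, -0.384, 0.247] pointing down, gripper open.
Joint ranges: [-3.11, 3.11], [-0.89, 2.33], [0.22, 2.48], [-1.42, 4.56], [0.17, 2.85], [-2.88, 2.88]. Speed limits (rad/s): [2.39, 2.39, 3.14, 3.14, 3.14, 3.14].

### API

Orientations are given as a 3x3 rotation matrix whose columns are the frame's x, y, z axes.
In Python, from plant import r, snapshot, calibration, workorder gives the robot as it stands.
- The arm moves only by the tool arm_command, never from a script. Its argument "targets" is text: rows parted by semicolons, each of 7 numbers parted by spaces: the shift along the tool's x, y, z in cm, then the turn, a rotation vector about the tool's x, y, z in rad, then the opening, from -1 (shut) to 1 (fully open). In form: tx ty tz wx wy wz claw; .... A call has 1 to 12 rows; each row is the pose to reach, as a shift and turn from the pose commanded when the call began, along the tool's axes at that moment; what a row does not reach only later rows make up. A row lasts 1/12 s, in which the tool goes at most 41.7 mm and 7.16 degrees, less where a joint would pass 70% of its speed; a pose out of reach is approached as far as the arm can. A call with a gripper value outside its range is refused whole. The fingers move at their own pace and stop on an object; "newtons" is the grip in N (left out, the last holds). Time passes only in rows, so rows that repeat a pose let the fingers close. It gives the time, the measured TCP pose, the force, the opening and the grip force at its end, in the units of the state.
- r.get_obs(): the state, without advancing time (a new reading comes with each control period).
- snapshot(name): name is "scene" or "top" or "wrist"; returns the picture (480x640x3 uint8, red, green, blue); there is no depth.
- calibration(name): a dict with "fx", "fy", "cx", "cy" (pixels), "distortion" ([k1, k2, p1, p2, k3] as OpenCV has them; the pictures are not rectified), "R" (3x3) and "t" (3): a world point X has camera coordinates R X + t; the wrist camera has in their place "T_tool_cam" (4x4, takes a point from camera to tool coordinates, whose origin is the TCP and whose axes are the flange's). Camera axes: x right, y down, z forward; pixel columns grow to the right and rows downward; lengths in m; the calibration is good to about 2 mm. A picture is of the moment at which its call begins: read the wrist's pose just before it. calibration takes no time and is no camera call.
- workorder.sign_off(): hands the job in; it is judged then, once.
The state is a dict: "time_s": time; "q": joint angles; "joint_vel": joint speeds; "effort": joint torques, N m; "position": TCP position; "tool_rot": TCP orientation; "ft_force": force on the tool from outside, world axes, zero at the start; "moment": the same for the moment, N m; "width": opening from 0.0 (shut) to 1.0 (fully open); "grip_force": force on a finger pad.
Only numpy, scipy, OpenCV 4.12 (cv2) and the standard library are available. Lean on these libraries where they do the work, as an engineer would, in place of code of your own. Each camera call takes 0.05 s, during which the arm holds its last target. There are 200 camera calls.

### The job

Get the stir bars ready for the autoclave: lift every white stir bar from the dark pocket tray and lay each in a groove of its own across the two blue rails of the steel cassette (one to a groove, so that steam gets all round it). Then close the cassette with its perforated cover, tilting its edge in under the lip at the cassette's back and lowering its front until it lies flush inside the rim, and finish by turning the latch at the front fully across the cover; if the latch is in the way of the cover, turn it aside first. Do not push the tape, the forceps or the sample cups about.

Things in the scene. Friction and masses are not known exactly. Their poses are not given: they have to be found in the camera images.
- cassette: Open stainless-steel sterilising cassette fixed on the worktop, 102 mm (x) by 208 mm (y), walls 4 mm; origin on the worktop under the middle of the box, x toward its back (away from the latch), y to its left, z up. Front and side walls end 28 mm above the worktop; the back wall rises to 36 mm and bends forward into a lip. Two blue grooved rails run along y inside.
- grooves (a point): Bottom of the middle groove, between the rails, 8 mm above the worktop, axes as the cassette. Rails at x = -25..-15 and 15..25 mm; 5 grooves at y = -72, -36, 0, 36, 72 mm, 12 mm wide at the bottom, rounded teeth 12 mm high. A bar lies along x over both rails, centre 5 mm above this point, between end stops at x = -31 and 31 mm (10 mm high). The channel between the rails (30 mm, floor 4 mm below this point) takes fingertips.
- seat (a point): Middle of the cover's seat, 24 mm above the worktop, axes as the cassette: the cover's underside rests here on ledges at the front (x = -47.5..-39.5 mm) and the back (x = 37.5..47.5 mm). Space between the walls for the cover: 95 mm in x (to +-47.5), 200 mm in y.
- lip_edge (a point): Front lower edge of the overhanging lip at the cassette's back, at its middle: 38.5 mm behind the cassette's middle, 33 mm above the worktop, 9 mm above the seat. The lip (3 mm thick, top at 36 mm, full width) reaches back from here to the back wall, 9 mm, so the 90 mm cover cannot be laid straight in.
- latch (a joint): Turn latch at the cassette's front, vertical pivot. 0: tongue points to the cassette's -y, aside; 1.57: it points to +x, over the cover's front edge; grows anticlockwise from above. Stops at both ends, stays where left (friction 0.06 N m), may start anywhere. Above about 0.2 the tongue (10 mm wide, 34 mm from the pivot, 29.5 to 32.5 mm above the worktop) is in the cover's way.
- latch_grip (a point): Middle of the latch's black wing grip, on the pivot axis, 70 mm in front of the cassette's middle, 41.5 mm above the worktop: a bar 12 mm thick, 34 mm long, 18 mm tall (top at 50.5 mm). Its length lies along this point's y axis; the tongue points to this point's -y; turns with the latch.
- cover_grip (a point): Loose perforated steel cover: plate 90 mm (x) by 194 mm (y) by 4 mm, 0.18 to 0.29 kg, with a black grip bar along y at its middle, 12 mm thick (x), 64 mm long, top 30 mm above the underside. This point is in the grip, 19 mm above the middle of the underside. Same when turned half round: either long edge may go under the lip. Starts flat on the worktop, grip up.
- tray: Dark grey pocket tray fixed on the worktop, 150 mm (x) by 124 mm (y), 14 mm high; origin on the worktop under its middle. Six pockets, centres at x = -36, 36 and y = -36, 0, 36 mm, each 54 mm (x) by 12 mm (y), floor 6 mm up; a bar lies in it along x, centre 11 mm up. A finger channel 34 mm wide (floor 3 mm up) runs along y through the middle of each row. Some are empty.
- centrifuge_corner (a point): Foot of the bench centrifuge's front left corner, fixed. The centrifuge (a solid box 378 mm deep, 300 mm wide, 243 mm high) stands behind and to the right of this point, its front running from here to x = 0.604, y = -0.505 m: keep the gripper and what it carries clear. The head of a fixed lamp, 0.1 m across, hangs at x = -0.04, y = 0.19, z = 0.62 m: keep the elbow off it.
- bar1_mid (a point): White eight-sided stir bar, 10 mm across its flats, 50 mm long, 18 g; this point is its centre, its x axis runs along the bar. It starts in a pocket of the tray, or is absent.
- bar2_mid (a point): White eight-sided stir bar, 10 mm across its flats, 50 mm long, 18 g; this point is its centre, its x axis runs along the bar. It starts in a pocket of the tray, or is absent.
- bar3_mid (a point): White eight-sided stir bar, 10 mm across its flats, 50 mm long, 18 g; this point is its centre, its x axis runs along the bar. It starts in a pocket of the tray, or is absent.
- bar4_mid (a point): White eight-sided stir bar, 10 mm across its flats, 50 mm long, 18 g; this point is its centre, its x axis runs along the bar. It starts in a pocket of the tray, or is absent.
- bar5_mid (a point): White eight-sided stir bar, 10 mm across its flats, 50 mm long, 18 g; this point is its centre, its x axis runs along the bar. It starts in a pocket of the tray, or is absent.
- bar6_mid (a point): White eight-sided stir bar, 10 mm across its flats, 50 mm long, 18 g; this point is its centre, its x axis runs along the bar. It starts in a pocket of the tray, or is absent.
- tape_roll: Bystander: roll of cream-coloured tape lying flat, 96 mm across, 25 mm high; origin in the middle of its underside.
- tweezers: Bystander: steel forceps lying flat, 132 mm long, 9 mm high; origin in the middle of its underside.
- sample_cup_1: Bystander: sample cup with a red lid, 60 mm across, 62 mm high; origin in the middle of its underside.
- sample_cup_2: Bystander: sample cup with a yellow lid, 60 mm across, 62 mm high; origin in the middle of its underside.

How it is judged:
By the outcome, as a careful person would: the job done as asked, in the order asked, and still so for the second after the job is handed in, with the robot touching nothing.
Of bar1, bar2, bar3, bar4, bar5, bar6 only 3 to 5 are there at a start; the rules pass over those that are not, and their reading is None.
At some moment in a run one of bar1, bar2, bar3, bar4, bar5, bar6, cover may be knocked a few centimetres aside while the robot is not near it.
Once in a run the grip may slacken for a moment while it holds something.
It also fails if it takes over 210 s, if anything falls off the work surface, if the arm or the gripper's body presses on something with over 40 N, if the wrist force passes 120 N, or if a joint passes its speed limit or range.

## Working session

There is one attempt and no reset: what is moved stays moved. The work goes in short steps, Python scripts to look and compute and a tool call to move; the robot and the scene stay as the last step left them, time stands still between calls to the robot, and variables do not carry over. Pictures are saved under pics/ and viewed, at most 14 in all, crops included, and the job is handed in when it is done.

Besides the shell and the picture viewer there is one more tool, called after "Request:" as name(argument=value, ...) on one line, values as JSON. arm_command: Moves the arm, as the interface text tells. Its arguments: {"type":"object","properties":{"targets":{"type":"string"},"newtons":{"type":"number"}},"required":["targets"]}

```bash
ls; mkdir -p pics; python3 - <<'E'
from plant import r,snapshot,calibration
import cv2,numpy as np
np.set_printoptions(precision=4,suppress=True)
o=r.get_obs();print(o)
for n in ["scene","top","wrist"]:
    cv2.imwrite(f"pics/{n}0.png",snapshot(n)[:,:,::-1]);print(n,calibration(n))
E
```

```text
pics
{'time_s': 0.0, 'q': array([-0.9893,  0.3812,  1.2982, -0.    ,  1.4636, -0.2153]), 'joint_vel': array([ 0.0001,  0.0001,  0.0007, -0.0005, -0.0004, -0.0027]), 'effort': array([  0.0013, -43.7928, -22.456 ,   0.0714,   0.0352,  -0.0001]), 'position': array([ 0.3932, -0.3842,  0.2461]), 'tool_rot': array([[ 0.699 ,  0.7151, -0.0008],
       [ 0.7151, -0.699 ,  0.0012],
       [ 0.0003, -0.0014, -1.    ]]), 'ft_force': array([-0.0962, -0.6119, -0.4936]), 'moment': array([-0.026 ,  0.021 ,  0.0254]), 'grip_force': 0.0, 'width': 1.0009370571138347}
scene {'fx': 443.1638182942491, 'fy': 443.1638182942491, 'cx': 325.20004025760846, 'cy': 238.80691657149436, 'distortion': array([-0.0158,  0.    ,  0.    ,  0.    ,  0.    ]), 'R': array([[-0.5143, -0.8574,  0.0193],
       [-0.564 ,  0.3212, -0.7608],
       [ 0.6461, -0.4022, -0.6487]]), 't': array([0.3572, 0.3335, 0.9273])}
top {'fx': 589.2535080276903, 'fy': 589.2535080276903, 'cx': 329.5507999823144, 'cy': 242.48452672083403, 'distortion': array([-0.0145,  0.    ,  0.    ,  0.    ,  0.    ]), 'R': array([[-0.0288, -0.9995,  0.012 ],
       [-0.9963,  0.0277, -0.081 ],
       [ 0.0806, -0.0143, -0.9966]]), 't': array([0.0611, 0.5644, 1.6036])}
wrist {'fx': 369.681751543857, 'fy': 369.681751543857, 'cx': 321.42025203399396, 'cy': 239.56563387391446, 'distortion': array([-0.0754,  0.    ,  0.    ,  0.    ,  0.    ]), 'T_tool_cam': array([[ 0.0001, -0.9518, -0.3066,  0.0785],
       [ 1.    , -0.    ,  0.0003,  0.0002],
       [-0.0003, -0.3066,  0.9518, -0.1384],
       [ 0.    ,  0.    ,  0.    ,  1.    ]])}
```

View pics/top0.png

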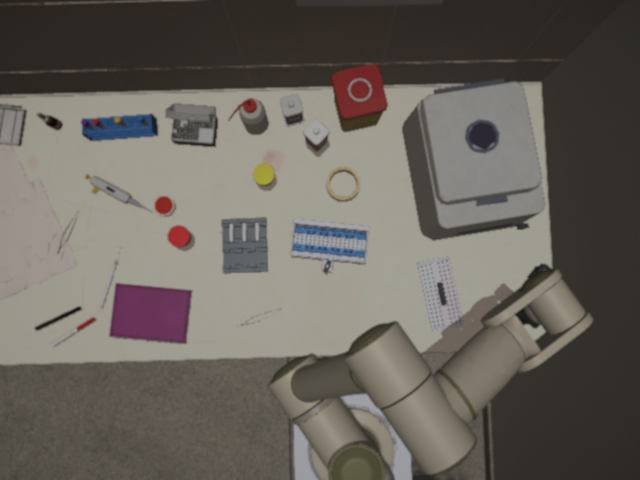

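View pics/scene0.png

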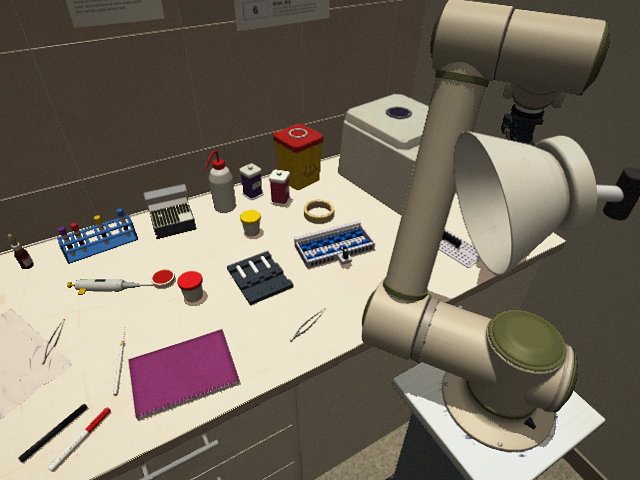

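The top view shows three white bars in the tray's back row (≈232/245/257, 232), the cassette at (330,242) with its latch at (327,267), and the cover at (441,294) with its grip roughly along x.

```bash
cat > h.py <<'E'
from plant import r,snapshot,calibration
import cv2,numpy as np
np.set_printoptions(precision=4,suppress=True)
def cam(n,o=None):
    c=calibration(n);K=np.array([[c['fx'],0,c['cx']],[0,c['fy'],c['cy']],[0,0,1]])
    if n=='wrist':
        T=np.eye(4);T[:3,:3]=o['tool_rot'];T[:3,3]=o['position'];T=T@c['T_tool_cam']
        return K,c['distortion'],T[:3,:3],T[:3,3]
    R=c['R'];return K,c['distortion'],R.T,-R.T@c['t']
def cast(n,px,z,o=None):
    K,d,R,p=cam(n,o);px=np.asarray(px,float).reshape(-1,1,2)
    u=cv2.undistortPoints(px,K,d)[:,0];v=np.c_[u,np.ones(len(u))]@R.T
    z=np.broadcast_to(z,len(u));return p+v*((z-p[2])/v[:,2])[:,None]
def proj(n,X,o=None):
    K,d,R,p=cam(n,o);X=np.asarray(X,float).reshape(-1,3)
    return cv2.projectPoints(X,cv2.Rodrigues(R.T)[0],-R.T@p,K,d)[0][:,0]
def blobs(m,amin,amax=1e9):
    out=[]
    for c in cv2.findContours(m.astype(np.uint8),cv2.RETR_EXTERNAL,cv2.CHAIN_APPROX_NONE)[0]:
        a=cv2.contourArea(c)
        if amin<=a<=amax: out.append((a,cv2.minAreaRect(c),cv2.boxPoints(cv2.minAreaRect(c))))
    return sorted(out,key=lambda t:-t[0])
E
python3 - <<'E'
from h import *
im=cv2.imread('pics/top0.png');hsv=cv2.cvtColor(im,cv2.COLOR_BGR2HSV);H,S,V=cv2.split(hsv)
def roi(m,x0,y0,x1,y1):
    z=np.zeros_like(m);z[y0:y1,x0:x1]=m[y0:y1,x0:x1];return z
blue=roi((H>95)&(H<125)&(S>110),280,205,385,285)
for b in blobs(blue,20):
    P=cast('top',b[2],0.018);print('rail',b[0],P[:,:2].round(3).tolist())
tray=cv2.morphologyEx(roi((V<110),212,205,280,285).astype(np.uint8),cv2.MORPH_CLOSE,np.ones((9,9)))
for b in blobs(tray,200): print('tray',b[0],b[2].tolist(),cast('top',b[2],0.014)[:,:2].round(3).tolist(),cast('top',b[1][0],0.014))
g=roi((V<70),410,250,470,335)
for b in blobs(g,20): print('grip',b[1],cast('top',b[2],0.03)[:,:2].round(3).tolist(),cast('top',b[1][0],0.03))
bars=roi((V>150),218,215,270,275)
for b in blobs(bars,20): print('bar',b[1],cast('top',b[1][0],0.016))
for n,(x0,y0,x1,y1) in {'a':(210,200,390,285),'b':(405,245,475,340)}.items():
    c=im[y0:y1,x0:x1]; s=4
    cv2.imwrite(f'pics/top0{n}.png',cv2.resize(c,None,fx=s,fy=s,interpolation=2))
E
```

```text
rail 326.0 [[0.599, 0.141], [0.616, 0.138], [0.59, -0.055], [0.574, -0.053]]
rail 299.5 [[0.551, 0.147], [0.566, 0.145], [0.54, -0.048], [0.525, -0.046]]
tray 2221.0 [[221.71546936035156, 218.90472412109375], [265.814697265625, 217.77398681640625], [267.18133544921875, 271.072265625], [223.08209228515625, 272.2030029296875]] [[0.641, 0.343], [0.64, 0.22], [0.492, 0.219], [0.493, 0.341]] [[0.5662 0.2808 0.014 ]]
grip ((441.2352294921875, 293.058837890625), (20.608394622802734, 3.9047484397888184), 77.47119140625) [[0.445, -0.246], [0.447, -0.257], [0.392, -0.266], [0.39, -0.256]] [[ 0.4181 -0.2563  0.03  ]]
bar ((243.5, 244.5), (59.0, 51.0), 90.0) [[0.5675 0.2831 0.016 ]]
```

View pics/top0a.png

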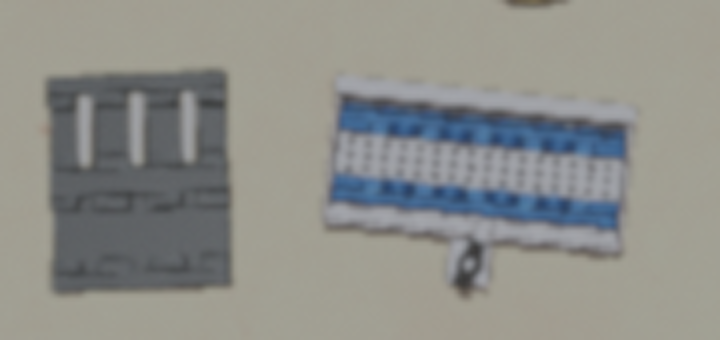

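The crop shows the tray (bars in all three back-row pockets, front row seemingly empty), the cassette with rails, and the latch grip near crop (468,262). Now I'll move over the tray and cassette for a near look.

Request:
arm_command(targets="47 -28.3 -5.4 0 0 0.797 1;47 -28.3 -5.4 0 0 0.797 1;47 -28.3 -5.4 0 0 0.797 1;47 -28.3 -5.4 0 0 0.797 1;47 -28.3 -5.4 0 0 0.797 1;47 -28.3 -5.4 0 0 0.797 1;47 -28.3 -5.4 0 0 0.797 1;47 -28.3 -5.4 0 0 0.797 1;47 -28.3 -5.4 0 0 0.797 1;47 -28.3 -5.4 0 0 0.797 1;47 -28.3 -5.4 0 0 0.797 1;47 -28.3 -5.4 0 0 0.797 1", newtons=20)

```text
time_s: 1.15
position: [0.504, 0.0861, 0.2943]
tool_rot: [[1.0, -0.0, -0.0], [-0.0, -1.0, -0.0], [-0.0, 0.0, -1.0]]
ft_force: [1.1, -1.1, -0.5]
width: 0.999
grip_force: 0.0
```

Request:
arm_command(targets="1.6 -6.4 -0.6 0 0 0 1;1.6 -6.4 -0.6 0 0 0 1;1.6 -6.4 -0.6 0 0 0 1;1.6 -6.4 -0.6 0 0 0 1;1.6 -6.4 -0.6 0 0 0 1;1.6 -6.4 -0.6 0 0 0 1")

```text
time_s: 1.65
position: [0.5199, 0.1468, 0.3]
tool_rot: [[1.0, -0.002, -0.001], [-0.002, -1.0, -0.0], [-0.001, 0.0, -1.0]]
ft_force: [-0.7, -0.3, 0.4]
width: 0.997
grip_force: 0.0
```

```bash
cat >> h.py <<'E'
def shot(name,tag=None):
    o=r.get_obs();im=snapshot(name)[:,:,::-1].copy()
    if tag: cv2.imwrite(f'pics/{tag}.png',im)
    return o,im
E
python3 - <<'E'
from h import *
import pickle
o,im=shot('wrist','w1');pickle.dump(o,open('w1.pkl','wb'));print(o['position'],o['tool_rot'],o['q'])
E
```

```text
[0.5199 0.1468 0.3   ] [[ 1.     -0.0017 -0.0005]
 [-0.0017 -1.     -0.0002]
 [-0.0005  0.0002 -1.    ]] [ 0.0561  0.3313  1.2194 -0.0002  1.5914  1.6286]
```

View pics/w1.png

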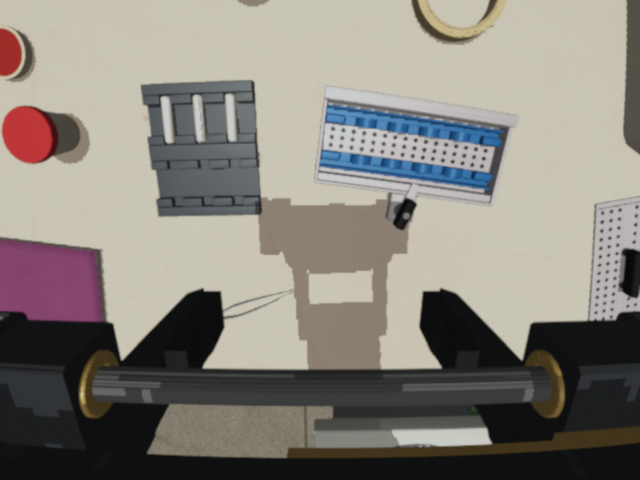

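The wrist view shows three bars at (168,119), (198,118), (231,117). The front row is empty. The latch tongue at (417,190) points roughly to +x over the rim, so it must be turned aside; its grip is at (404,213).

```bash
python3 - <<'E'
from h import *
import pickle
o=pickle.load(open('w1.pkl','rb'));im=cv2.imread('pics/w1.png');H,S,V=cv2.split(cv2.cvtColor(im,cv2.COLOR_BGR2HSV))
def roi(m,x0,y0,x1,y1):
    z=np.zeros(m.shape,np.uint8);z[y0:y1,x0:x1]=m[y0:y1,x0:x1];return z
def ax(P): # long-axis angle from box
    e=[P[1]-P[0],P[2]-P[1]];e=max(e,key=lambda v:np.linalg.norm(v[:2]));return np.arctan2(e[1],e[0])
for b in blobs(roi(V>140,150,90,245,145),60):
    P=cast('wrist',b[2],0.014,o);print('bar',b[0],P.mean(0),np.mod(ax(P)+1.57,3.1416)-1.57,np.linalg.norm(P[1]-P[0]),np.linalg.norm(P[2]-P[1]))
for b in blobs(roi((H>95)&(H<125)&(S>110),310,80,520,210),200):
    P=cast('wrist',b[2],0.016,o);print('rail',b[0],P.mean(0),ax(P),P[:,:2].tolist())
P=cast('wrist',[(325,87),(517,117)],.036,o);print('back',P,P.mean(0))
P=cast('wrist',[(316,182),(492,204)],.028,o);print('front',P,P.mean(0))
for b in blobs(roi(V<45,380,190,425,235),30):
    P=cast('wrist',b[2],0.05,o);print('grip',b[1],P.mean(0),ax(P))
x0,y0=300,70
cv2.imwrite('pics/w1a.png',cv2.resize(im[70:240,300:530],None,fx=3.4,fy=3.4,interpolation=2))
E
```

```text
bar 365.0 [0.6036 0.2461 0.014 ] -3.452341508425327e-05 0.01006439353303969 0.05018433297929722
bar 353.0 [0.6035 0.282  0.014 ] -0.013700593640674663 0.00999818578265749 0.0495549555624256
bar 346.0 [0.6031 0.3179 0.014 ] -0.009420453666231454 0.010061531353901408 0.04999568486371594
rail 2740.0 [0.5955 0.0408 0.016 ] -1.6980967010713468 [[0.5993352043588721, 0.1414701137791986], [0.6173999531450438, 0.13873800422161], [0.5921224369331977, -0.058754144933964025], [0.573076549537496, -0.058222926141246883]]
rail 2492.5 [0.5466 0.0471 0.016 ] -1.7022678148514392 [[0.5508139742539607, 0.14773041792904218], [0.5690471336645664, 0.14506946322524253], [0.5429518883282156, -0.05227158945398386], [0.523741840821035, -0.051963274316342234]]
back [[ 0.633   0.1418  0.036 ]
 [ 0.6058 -0.0625  0.036 ]] [0.6194 0.0396 0.036 ]
front [[ 0.534   0.1516  0.028 ]
 [ 0.5093 -0.0507  0.028 ]] [0.5217 0.0505 0.028 ]
grip ((403.4403991699219, 213.4678955078125), (12.868424415588379, 29.123275756835938), 28.300752639770508) [0.5032 0.0568 0.05  ] -0.43833982634240376
```

View pics/w1a.png

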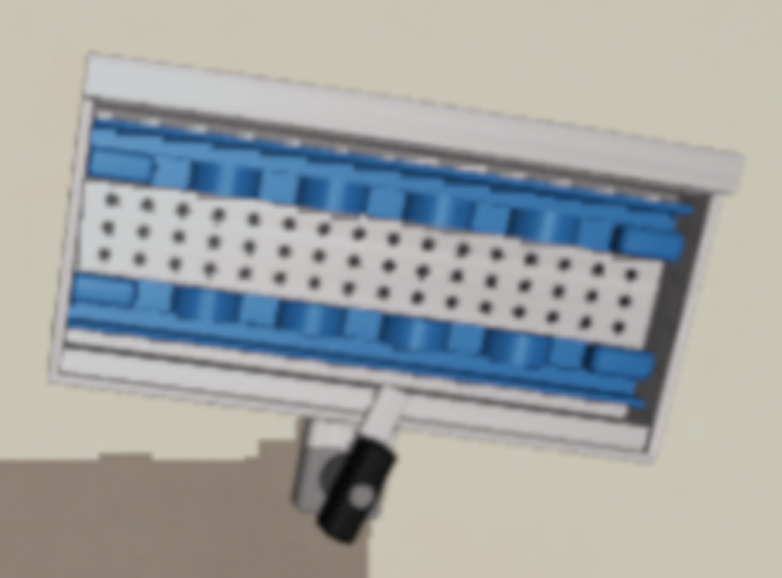

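The crop shows the latch tongue pointing about 0.3 rad to the right of the cassette's +x, so the latch is at about 1.26. The bare pivot bracket is to its left. I'll move over the latch, using a half-turned grasp so joint 6 stays in range.

Request:
arm_command(targets="-1.8 9.2 10 0 0 -1.35 1;-1.8 9.2 10 0 0 -1.35 1;-1.8 9.2 10 0 0 -1.35 1;-1.8 9.2 10 0 0 -1.35 1;-1.8 9.2 10 0 0 -1.35 1;-1.8 9.2 10 0 0 -1.35 1;-1.8 9.2 10 0 0 -1.35 1;-1.8 9.2 10 0 0 -1.35 1;-1.8 9.2 10 0 0 -1.35 1;-1.8 9.2 10 0 0 -1.35 1;-1.8 9.2 10 0 0 -1.35 0.2;-1.8 9.2 10 0 0 -1.35 0.2")

```text
time_s: 2.7
position: [0.5019, 0.055, 0.2002]
tool_rot: [[0.217, 0.976, 0.0], [0.976, -0.217, -0.0], [-0.0, 0.0, -1.0]]
ft_force: [-0.3, -0.1, 0.3]
width: 0.875
grip_force: 0.0
```

Request:
arm_command(targets="0 0 4 0 0 -1.35 0.2;0 0 4 0 0 -1.35 0.2;0 0 4 0 0 -1.35 0.2;0 0 4 0 0 -1.35 0.2;0 0 4 0 0 -1.35 0.2;0 0 4 0 0 -1.35 0.2;0 0 4 0 0 -1.35 0.2;0 0 4 0 0 -1.35 0.2;0 0 4 0 0 -1.35 0.2;0 0 4 0 0 -1.35 0.2;0 0 4 0 0 -1.35 0.2;0 0 4 0 0 -1.35 0.2")

```text
time_s: 3.7
position: [0.502, 0.0553, 0.1602]
tool_rot: [[-0.904, 0.428, 0.0], [0.428, 0.904, -0.0], [-0.0, -0.0, -1.0]]
ft_force: [-0.2, 0.3, 0.3]
width: 0.599
grip_force: 0.0
```

```bash
python3 - <<'E'
from h import *
import pickle
o,im=shot('wrist','w2');pickle.dump(o,open('w2.pkl','wb'));print(o['position'],o['tool_rot'],o['q'])
E
```

```text
[0.502  0.0553 0.1602] [[-0.9037  0.4282  0.0002]
 [ 0.4282  0.9037 -0.0001]
 [-0.0002 -0.     -1.    ]] [-0.125   0.3876  1.5606 -0.0001  1.1932 -1.2533]
```

View pics/w2.png

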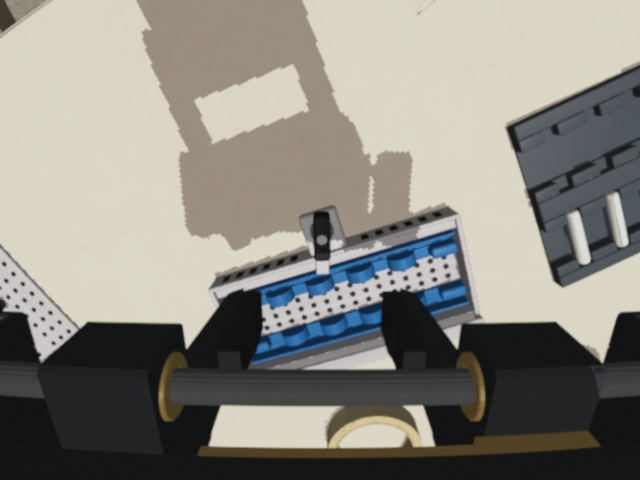

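The latch grip is upright at (320,238), in line with the tool, and the front rim corners are at (212,290) and (458,212).

```bash
python3 - <<'E'
from h import *
import pickle
o=pickle.load(open('w2.pkl','rb'));im=cv2.imread('pics/w2.png')
V=cv2.cvtColor(im,cv2.COLOR_BGR2HSV)[:,:,2]
print('screw',cast('wrist',(320.5,239),.0505,o))
m=np.zeros_like(V);m[200:275,300:345]=V[200:275,300:345]<45
for b in blobs(m,30):
    P=cast('wrist',b[2],.0505,o);e=max([P[1]-P[0],P[2]-P[1]],key=np.linalg.norm);print('grip',b[1],P.mean(0),np.arctan2(e[1],e[0]),np.linalg.norm(e))
P=cast('wrist',[(458,212),(212,290)],.028,o);print(P,P.mean(0),np.linalg.norm(P[1]-P[0]),np.arctan2(*(P[0]-P[1])[:2]))
E
```

```text
screw [[0.501  0.0538 0.0505]]
grip ((321.0, 235.0), (46.0, 16.0), 90.0) [0.4988 0.0552 0.0505] -0.43619091163484713 0.03382624783304667
[[ 0.5327  0.1541  0.028 ]
 [ 0.5091 -0.0476  0.028 ]] [0.5209 0.0533 0.028 ] 0.20311412468973242 0.11666420422102092
```

Request:
arm_command(targets="0 -0.15 3 0 0 0 0.2;0 -0.15 6 0 0 0 0.2;0 -0.15 9 0 0 0 0.2;0 -0.15 11 0 0 0 0.2;0 -0.15 11.7 0 0 0 0.2;0 -0.15 11.7 0 0 0 0.2;0 -0.15 11.7 0 0 0 -1;0 -0.15 11.7 0 0 0 -1;0 -0.15 11.7 0 0 0 -1;0 -0.15 11.7 0 0 0 -1;0 -0.15 11.7 0 0 0 -1;0 -0.15 11.7 0 0 0 -1", newtons=20)

```text
time_s: 4.75
position: [0.5016, 0.0546, 0.0435]
tool_rot: [[-0.904, 0.428, 0.001], [0.428, 0.904, -0.0], [-0.001, 0.0, -1.0]]
ft_force: [1.0, -0.4, -0.6]
width: 0.168
grip_force: 0.0
```

Request:
arm_command(targets="0 0 0 0 0 0.1 -1;0 0 0 0 0 0.2 -1;0 0 0 0 0 0.3 -1;0 0 0 0 0 0.42 -1;0 0 0 0 0 0.54 -1;0 0 0 0 0 0.66 -1;0 0 0 0 0 0.78 -1;0 0 0 0 0 0.9 -1;0 0 0 0 0 1.02 -1;0 0 0 0 0 1.14 -1;0 0 0 0 0 1.24 -1;0 0 0 0 0 1.24 -1")

```text
time_s: 5.75
position: [0.502, 0.0553, 0.0435]
tool_rot: [[0.117, 0.993, 0.002], [0.993, -0.117, 0.001], [0.001, 0.002, -1.0]]
ft_force: [2.0, 5.0, 1.7]
width: 0.135
grip_force: 20.0
```

Latch is aside (≈0.01). Release, rise and go over the first bar.

Request:
arm_command(targets="0 0 0 0 0 0 0;0 0 0 0 0 0 0;0 0 -4 0 0 0 0;0 0 -8 0 0 0 0;0 0 -10.6 0 0 0.12 0;4 1.5 -10.6 0 0 0.24 0;8 3 -10.6 0 0 0.36 0;12 4.5 -10.6 0 0 0.48 -0.3;16 6 -10.6 0 0 0.6 -0.3;20.2 7.9 -10.6 0 0 0.72 -0.6;20.2 7.9 -10.6 0 0 0.84 -0.6;20.2 7.9 -10.6 0 0 0.96 -0.6")

```text
time_s: 6.75
position: [0.6031, 0.2498, 0.1482]
tool_rot: [[0.879, 0.477, 0.0], [0.477, -0.879, 0.0], [0.0, -0.0, -1.0]]
ft_force: [0.5, 0.2, -0.6]
width: 0.199
grip_force: 0.0
```

Request:
arm_command(targets="0 0 0 0 0 0.5 -0.6;0 0 0 0 0 0.5 -0.6;0 0 0 0 0 0.5 -0.6;0 0 0 0 0 0.5 -0.6;0 0 0 0 0 0.5 -0.6;0 0 0 0 0 0.5 -0.6")

```text
time_s: 7.25
position: [0.6022, 0.2465, 0.149]
tool_rot: [[1.0, 0.004, -0.0], [0.004, -1.0, -0.0], [-0.0, 0.0, -1.0]]
ft_force: [0.8, -0.5, 0.3]
width: 0.197
grip_force: 0.0
```

```bash
cat >> h.py <<'E'
def angy(P):
    e=max([P[1]-P[0],P[2]-P[1]],key=np.linalg.norm);return (np.arctan2(e[1],e[0])+np.pi/2)%np.pi-np.pi/2
def bars(im,o,zt=0.014,amin=150,amax=6000):
    H,S,V=cv2.split(cv2.cvtColor(im,cv2.COLOR_BGR2HSV))
    m=((V>140)).astype(np.uint8);out=[]
    for b in blobs(m,amin,amax):
        P=cast('wrist',b[2],zt,o);s=sorted([np.linalg.norm(P[1]-P[0]),np.linalg.norm(P[2]-P[1])])
        if .04<s[1]<.06 and s[0]<.02: out.append((P.mean(0),angy(P),s,b[1][0]))
    return out
def go(o,pos,yaw):
    R=o['tool_rot'];d=R.T@(np.array(pos)-o['position'])*100
    y=np.arctan2(R[1,0],R[0,0]);w=-((yaw-y+np.pi)%(2*np.pi)-np.pi)
    print('pos',o['position'],'yaw',round(y,4),'tilt',R[:,2],'-> cm',d.round(2),'wz',round(w,3))
E
python3 - <<'E'
from h import *
o,im=shot('wrist','w3')
for b in bars(im,o): print(*b)
go(o,[.6036,.2461,.0135],-.005)
E
```

```text
[0.6043 0.2461 0.014 ] 0.008244146306070732 [np.float64(0.009725104662946736), np.float64(0.04942451094660068)] (320.5, 225.0)
[0.6038 0.282  0.014 ] 0.010563629060315272 [np.float64(0.010047277239694539), np.float64(0.05042444304415403)] (273.8310241699219, 225.44451904296875)
[0.6033 0.3178 0.014 ] 0.02091348315228858 [np.float64(0.01045131817584899), np.float64(0.05004141488328686)] (227.6721649169922, 225.89346313476562)
pos [0.6022 0.2465 0.149 ] yaw 0.0036 tilt [-0.0004 -0.0002 -1.    ] -> cm [ 0.14  0.03 13.55] wz 0.009
```

Request:
arm_command(targets="0.15 0 3.5 0 0 0 -0.6;0.15 0 7 0 0 0 -0.6;0.15 0 10 0 0 0 -0.6;0.15 0 12 0 0 0 -0.6;0.15 0 13.5 0 0 0 -0.6;0.15 0 13.5 0 0 0 -0.6;0.15 0 13.5 0 0 0 -1;0.15 0 13.5 0 0 0 -1;0.15 0 13.5 0 0 0 -1;0.15 0 13.5 0 0 0 -1;0.15 0 13.5 0 0 0 -1", newtons=25)

```text
time_s: 8.22
position: [0.6038, 0.2466, 0.0143]
tool_rot: [[1.0, 0.0, 0.0], [0.0, -1.0, -0.0], [0.0, 0.0, -1.0]]
ft_force: [0.1, 0.8, -0.0]
width: 0.107
grip_force: 25.0
```

Request:
arm_command(targets="0 0 -2 0 0 0 -1;0 0 -5 0 0 0 -1;0 0 -8 0 0 0 -1;0 0 -8 0 0 0 -1")

```text
time_s: 8.55
position: [0.6062, 0.2472, 0.1003]
tool_rot: [[1.0, 0.0, 0.01], [0.0, -1.0, 0.002], [0.01, -0.002, -1.0]]
ft_force: [0.4, -0.0, 0.3]
width: 0.106
grip_force: 25.0
```

```bash
python3 - <<'E'
from h import *
o=r.get_obs();print(o['width'],o['grip_force'])
C=np.array([.5708,.0447]);a=-.126
ux=np.array([np.cos(a),np.sin(a)]);uy=np.array([-ux[1],ux[0]])
for y in (-.036,0,.036): print(C+y*uy)
go(o,[*(C+.036*uy),.10],a)
E
```

```text
0.10627812409235869 24.998804032802582
[0.5663 0.009 ]
[0.5708 0.0447]
[0.5753 0.0804]
pos [0.6062 0.2472 0.1003] yaw 0.0004 tilt [ 0.0099  0.0021 -0.9999] -> cm [-3.09 16.68 -0.04] wz 0.126
```

Request:
arm_command(targets="-0.8 4 0 0 0 0.06 -1;-1.6 8 0 0 0 0.126 -1;-2.4 12 0 0 0 0.126 -1;-3.1 16.7 0 0 0 0.126 -1;-3.1 16.7 0 0 0 0.126 -1;-3.1 16.7 0 0 0 0.126 -1")

```text
time_s: 9.05
position: [0.5727, 0.0774, 0.0942]
tool_rot: [[0.992, -0.129, -0.0], [-0.129, -0.992, -0.0], [-0.0, 0.0, -1.0]]
ft_force: [-0.2, 0.0, 0.5]
width: 0.108
grip_force: 25.0
```

```bash
python3 - <<'E'
from h import *
import pickle
o,im=shot('wrist','w4');pickle.dump(o,open('w4.pkl','wb'))
go(o,[.5753,.0804,.02],-.126);print(o['width'])
E
```

```text
pos [0.5727 0.0774 0.0942] yaw -0.1296 tilt [-0.0001 -0.     -1.    ] -> cm [ 0.22 -0.33  7.42] wz -0.004
0.10824319163923064
```

View pics/w4.png

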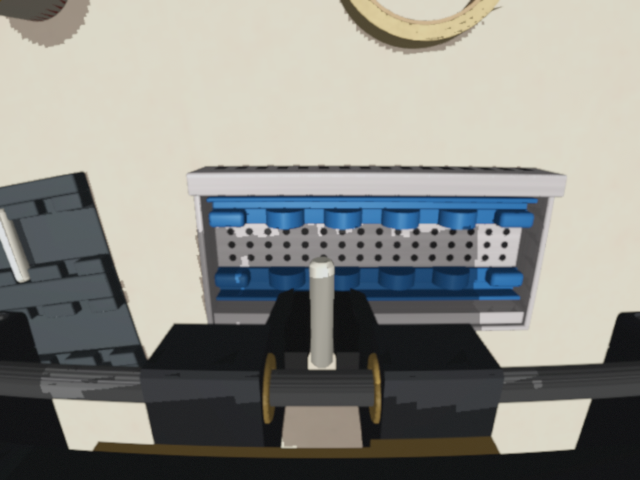

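The bar is held upright at (321,310) and the groove teeth of the back rail are at (285,216), (343,216), (402,216), (459,216). The lip spans columns 189–564.

```bash
python3 - <<'E'
from h import *
import pickle
o=pickle.load(open('w4.pkl','rb'))
a=-.128;ux=np.array([np.cos(a),np.sin(a)]);uy=np.array([-ux[1],ux[0]])
L=lambda P:np.c_[P[:,:2]@ux,P[:,:2]@uy]
C0=np.array([.5708,.0447]);print('C0',C0@ux,C0@uy)
P=cast('wrist',[(285,211),(343,211),(402,211),(459,211)],.020,o);q=L(P);print('teeth',q,q[:,1].mean())
P=cast('wrist',[(189,175),(564,176)],.036,o);q=L(P);print('back top',q,q.mean(0)-[.051,0])
P=cast('wrist',[(189,193),(564,194)],.036,o);q=L(P);print('lip edge',q,q.mean(0)-[.0385,0])
P=cast('wrist',[(213,329),(530,329)],.028,o);q=L(P);print('front',q,q.mean(0)+[.051,0])
for p in [(.002,.0365),(0,0),(0,-.036)]: print()
E
```

```text
C0 0.560424398192664 0.11719737160188498
teeth [[0.5865 0.1703]
 [0.5865 0.136 ]
 [0.5865 0.1011]
 [0.5865 0.0668]] 0.11853381140192776
back top [[0.6103 0.2196]
 [0.6104 0.0156]] [0.5593 0.1176]
lip edge [[0.6006 0.2206]
 [0.6003 0.0137]] [0.562  0.1171]
front [[0.5116 0.2181]
 [0.5099 0.0129]] [0.5617 0.1155]
```

Request:
arm_command(targets="0.2 -0.35 0 0 0 0 -1;0.2 -0.35 2 0 0 0 -1;0.2 -0.35 4 0 0 0 -1;0.2 -0.35 5.5 0 0 0 -1;0.2 -0.35 5.5 0 0 0 -1;0.2 -0.35 5.5 0 0 0 -1")

```text
time_s: 9.6
position: [0.5752, 0.0844, 0.0388]
tool_rot: [[0.992, -0.124, -0.001], [-0.124, -0.992, 0.0], [-0.001, -0.0, -1.0]]
ft_force: [0.6, 0.0, 1.4]
width: 0.106
grip_force: 25.0
```

Request:
arm_command(targets="0.08 0.37 0 0 0 0 -1;0.08 0.37 0 0 0 0 -1;0.08 0.37 1 0 0 0 -1;0.08 0.37 1.6 0 0 0 -1;0.08 0.37 2 0 0 0 -1;0.08 0.37 2.2 0 0 0 -1;0.08 0.37 2.2 0 0 0 -1;0.08 0.37 2.2 0 0 0 -1")

```text
time_s: 10.27
position: [0.5755, 0.08, 0.0168]
tool_rot: [[0.992, -0.126, -0.0], [-0.126, -0.992, 0.002], [-0.0, -0.001, -1.0]]
ft_force: [0.9, 6.2, 0.5]
width: 0.104
grip_force: 25.0
```

Request:
arm_command(targets="0 0 0 0 0 0 -0.6;0 0 0 0 0 0 -0.6;0 0 0 0 0 0 -0.6;0 0 -3.5 0 0 0 -0.6;0 0 -7 0 0 0 -0.6;0 0 -10 0 0 0 -0.6;0 -4 -10 0 0 -0.06 -0.6;0.1 -8 -10 0 0 -0.126 -0.6;0.2 -12 -10 0 0 -0.126 -0.6;0.25 -16 -10 0 0 -0.126 -0.6;0.26 -20.4 -10 0 0 -0.126 -0.6;0.26 -20.4 -10 0 0 -0.126 -0.6")

```text
time_s: 11.27
position: [0.6033, 0.2871, 0.1167]
tool_rot: [[1.0, 0.005, 0.001], [0.005, -1.0, 0.002], [0.001, -0.002, -1.0]]
ft_force: [0.4, -0.1, 0.0]
width: 0.202
grip_force: 0.0
```

Request:
arm_command(targets="0 0 0 0 0 0 -0.6;0 0 0 0 0 0 -0.6;0 0 0 0 0 0 -0.6")

```text
time_s: 11.52
position: [0.6039, 0.2797, 0.1171]
tool_rot: [[1.0, -0.002, -0.0], [-0.002, -1.0, -0.0], [-0.0, 0.0, -1.0]]
ft_force: [0.6, -0.3, 0.6]
width: 0.202
grip_force: 0.0
```

```bash
python3 - <<'E'
from h import *
o,im=shot('wrist','w5')
for b in bars(im,o): print(*b)
go(o,[.604,.2820,.014],0.0)
E
```

```text
[0.603  0.3186 0.014 ] -0.04356794062462299 [np.float64(0.010066036517988021), np.float64(0.05009609959602005)] (263.5, 241.5)
[0.6037 0.2824 0.014 ] -0.0002757767640115816 [np.float64(0.009339522442267593), np.float64(0.04990190289187934)] (316.0, 240.5)
pos [0.6039 0.2797 0.1171] yaw -0.0016 tilt [-0.0004 -0.0004 -1.    ] -> cm [ 0.01 -0.23 10.31] wz -0.002
```

Request:
arm_command(targets="0 -0.25 2 0 0 0 -0.6;0 -0.25 5 0 0 0 -0.6;0 -0.25 8 0 0 0 -0.6;0 -0.25 9.5 0 0 0 -0.6;0 -0.25 10.3 0 0 0 -0.6;0 -0.25 10.3 0 0 0 -0.6;0 -0.25 10.3 0 0 0 -1;0 -0.25 10.3 0 0 0 -1;0 -0.25 10.3 0 0 0 -1;0 -0.25 10.3 0 0 0 -1;0 -0.25 10.3 0 0 0 -1")

```text
time_s: 12.48
position: [0.6043, 0.2835, 0.0151]
tool_rot: [[1.0, -0.0, 0.002], [-0.0, -1.0, 0.0], [0.002, -0.0, -1.0]]
ft_force: [0.1, -2.2, 3.8]
width: 0.105
grip_force: 25.0
```

Request:
arm_command(targets="0 0 -3 0 0 0 -1;0 0 -6 0 0 0 -1;0 0 -8.5 0 0 0 -1;-0.5 4 -8.5 0 0 0.06 -1;-1 8 -8.5 0 0 0.126 -1;-1.5 12 -8.5 0 0 0.126 -1;-2.2 16 -8.5 0 0 0.126 -1;-2.8 20 -8.5 0 0 0.126 -1;-3.3 23.7 -8.5 0 0 0.126 -1;-3.3 23.7 -8.5 0 0 0.126 -1;-3.3 23.7 -8.5 0 0 0.126 -1;-3.3 23.7 -6.5 0 0 0.126 -1")

```text
time_s: 13.48
position: [0.5726, 0.0469, 0.082]
tool_rot: [[0.992, -0.126, 0.007], [-0.126, -0.992, -0.0], [0.007, -0.0, -1.0]]
ft_force: [0.3, -0.1, -0.8]
width: 0.105
grip_force: 25.0
```

Request:
arm_command(targets="0 0 0 0 0 0 -1;0 0 0 0 0 0 -1;0 0 0 0 0 0 -1")

```text
time_s: 13.73
position: [0.571, 0.0476, 0.0796]
tool_rot: [[0.992, -0.124, 0.0], [-0.124, -0.992, 0.0], [0.0, -0.0, -1.0]]
ft_force: [-0.2, -0.6, -0.5]
width: 0.104
grip_force: 25.0
```

```bash
python3 - <<'E'
from h import *
o=r.get_obs();go(o,[.5709,.0454,.0168],-.127);print(o['width'])
E
```

```text
pos [0.571  0.0476 0.0796] yaw -0.1248 tilt [ 0.0003  0.0001 -1.    ] -> cm [0.02 0.22 6.28] wz 0.002
0.1043190929814699
```

Request:
arm_command(targets="0 0.2 2 0 0 0 -1;0 0.2 4 0 0 0 -1;0 0.2 5 0 0 0 -1;0 0.2 5.6 0 0 0 -1;0 0.2 6.2 0 0 0 -1;0 0.2 6.2 0 0 0 -1;0 0.2 6.2 0 0 0 -1")

```text
time_s: 14.32
position: [0.571, 0.0448, 0.0177]
tool_rot: [[0.992, -0.126, 0.001], [-0.126, -0.992, -0.0], [0.001, -0.0, -1.0]]
ft_force: [-0.3, -0.5, -0.8]
width: 0.107
grip_force: 25.0
```

Request:
arm_command(targets="0 0 0 0 0 0 -0.6;0 0 0 0 0 0 -0.6;0 0 0 0 0 0 -0.6;0 0 -3.5 0 0 0 -0.6;0 0 -7 0 0 0 -0.6;0 0 -10 0 0 0 -0.6;0 -4 -10 0 0 -0.06 -0.6;0 -8 -10 0 0 -0.126 -0.6;0 -12 -10 0 0 -0.126 -0.6;-0.1 -16 -10 0 0 -0.126 -0.6;-0.1 -20 -10 0 0 -0.126 -0.6;-0.2 -24 -10 0 0 -0.126 -0.6")

```text
time_s: 15.32
position: [0.5987, 0.285, 0.1174]
tool_rot: [[1.0, -0.0, 0.0], [-0.0, -1.0, 0.0], [0.0, -0.0, -1.0]]
ft_force: [0.7, -0.1, 0.2]
width: 0.2
grip_force: 0.0
```

Request:
arm_command(targets="-0.5 -3.7 0 0 0 0 -0.6;-0.5 -3.7 0 0 0 0 -0.6;-0.5 -3.7 0 0 0 0 -0.6;-0.5 -3.7 0 0 0 0 -0.6")

```text
time_s: 15.65
position: [0.5937, 0.3196, 0.117]
tool_rot: [[1.0, -0.0, -0.0], [-0.0, -1.0, -0.0], [-0.0, 0.0, -1.0]]
ft_force: [0.0, -0.1, 0.4]
width: 0.198
grip_force: 0.0
```

```bash
python3 - <<'E'
from h import *
o,im=shot('wrist','w6')
for b in bars(im,o): print(*b)
go(o,[.6035,.3183,.0145],0.0)
E
```

```text
[0.6032 0.3181 0.014 ] 0.006138182340568843 [np.float64(0.009234341857910807), np.float64(0.04945822348655008)] (322.0, 227.0)
pos [0.5937 0.3196 0.117 ] yaw -0.0001 tilt [-0.0002 -0.0004 -1.    ] -> cm [ 0.98  0.12 10.25] wz -0.0
```

Request:
arm_command(targets="1 0.15 2 0 0 0 -0.6;1 0.15 5 0 0 0 -0.6;1 0.15 8 0 0 0 -0.6;1 0.15 9.5 0 0 0 -0.6;1 0.15 10.3 0 0 0 -0.6;1 0.15 10.3 0 0 0 -0.6;1 0.15 10.3 0 0 0 -1;1 0.15 10.3 0 0 0 -1;1 0.15 10.3 0 0 0 -1;1 0.15 10.3 0 0 0 -1;1 0.15 10.3 0 0 0 -1")

```text
time_s: 16.62
position: [0.6042, 0.3184, 0.015]
tool_rot: [[1.0, -0.0, 0.002], [-0.0, -1.0, 0.0], [0.002, -0.0, -1.0]]
ft_force: [-0.0, -0.2, 3.5]
width: 0.105
grip_force: 25.0
```

Request:
arm_command(targets="0 0 -3 0 0 0 -1;0 0 -6 0 0 0 -1;0 0 -8.5 0 0 0 -1;-0.5 4 -8.5 0 0 0.06 -1;-1 8 -8.5 0 0 0.126 -1;-1.5 12 -8.5 0 0 0.126 -1;-2 16 -8.5 0 0 0.126 -1;-2.4 20 -8.5 0 0 0.126 -1;-2.8 24 -8.5 0 0 0.126 -1;-3.3 28 -8.5 0 0 0.126 -1;-3.7 30.9 -8.5 0 0 0.126 -1;-3.7 30.9 -7 0 0 0.126 -1")

```text
time_s: 17.62
position: [0.5675, 0.0044, 0.0864]
tool_rot: [[0.991, -0.131, 0.005], [-0.131, -0.991, -0.002], [0.005, 0.001, -1.0]]
ft_force: [0.9, -0.4, -0.1]
width: 0.105
grip_force: 25.0
```

Request:
arm_command(targets="0 0 0 0 0 0 -1;0 0 0 0 0 0 -1;0 0 0 0 0 0 -1;0 0 0 0 0 0 -1")

```text
time_s: 17.95
position: [0.567, 0.0104, 0.0847]
tool_rot: [[0.992, -0.124, 0.001], [-0.124, -0.992, -0.0], [0.001, 0.0, -1.0]]
ft_force: [0.6, -0.4, -0.0]
width: 0.103
grip_force: 25.0
```

```bash
python3 - <<'E'
from h import *
o=r.get_obs();go(o,[.5663,.0097,.0172],-.127);print(o['width'])
E
```

```text
pos [0.567  0.0104 0.0847] yaw -0.1247 tilt [ 0.0008 -0.0001 -1.    ] -> cm [-0.06  0.08  6.75] wz 0.002
0.10261006372446542
```

Request:
arm_command(targets="-0.05 0.08 2 0 0 0 -1;-0.05 0.08 4 0 0 0 -1;-0.05 0.08 5.5 0 0 0 -1;-0.05 0.08 6.2 0 0 0 -1;-0.05 0.08 6.7 0 0 0 -1;-0.05 0.08 6.7 0 0 0 -1;-0.05 0.08 6.7 0 0 0 -1")

```text
time_s: 18.53
position: [0.5666, 0.009, 0.0178]
tool_rot: [[0.992, -0.125, 0.001], [-0.125, -0.992, -0.0], [0.001, 0.0, -1.0]]
ft_force: [0.2, -0.0, 0.0]
width: 0.105
grip_force: 25.0
```

Request:
arm_command(targets="0 0 0 0 0 0 -0.6;0 0 0 0 0 0 -0.6;0 0 0 0 0 0 -0.6;0 0 -4 0 0 0 -0.6;0 0 -8 0 0 0 -0.6;-2 -2 -12 0 0 0 -0.6;-5 -5 -16 0 0 0 0;-7 -7 -20 0 0 0 0;-7 -7 -20 0 0 0 0;-7 -7 -20 0 0 0 0;-7 -7 -20 0 0 0 0;-7 -7 -20 0 0 0 0")

```text
time_s: 19.53
position: [0.5054, 0.0867, 0.2164]
tool_rot: [[0.992, -0.126, -0.001], [-0.126, -0.992, -0.0], [-0.001, 0.0, -1.0]]
ft_force: [-0.4, 0.3, 0.5]
width: 0.499
grip_force: 0.0
```

```bash
python3 - <<'E'
from h import *
import pickle
o,im=shot('wrist','w7');pickle.dump(o,open('w7.pkl','wb'));print(o['position'])
for b in bars(im,o,.017,60): print(*b)
E
```

```text
[0.5054 0.0867 0.2164]
[0.2896 0.4305 0.017 ] -0.11638660479333929 [np.float64(0.017310311693518484), np.float64(0.05580675378248311)] (63.75000762939453, 416.25006103515625)
[0.2422 0.1102 0.017 ] -0.007162602952536012 [np.float64(0.00866801614503074), np.float64(0.05604246200998592)] (328.6699523925781, 428.1899719238281)
[ 0.2797 -0.0455  0.017 ] 0.08156193600478989 [np.float64(0.006163388482946281), np.float64(0.049361501748741814)] (460.9103698730469, 387.92413330078125)
```

View pics/w7.png

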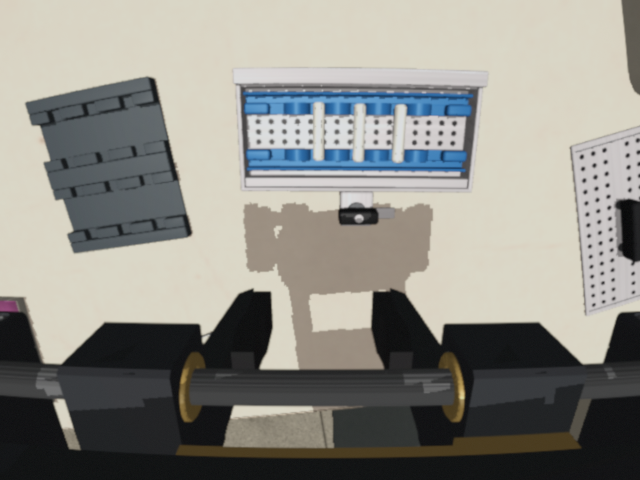

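All three bars lie in the middle grooves (columns 319, 360, 400), the tray is empty and the latch is aside (grip at (358,216)). Next, the cover.

Request:
arm_command(targets="-0.5 4 0 0 0 -0.05 0;-1 8 0 0 0 -0.1 0;-1.5 12 0 0 0 -0.15 0;-2 16 0 0 0 -0.2 0;-2.5 20 0 0 0 -0.25 0;-3 24 1 0 0 -0.316 0;-3.5 28 2 0 0 -0.316 0;-4 32 3 0 0 -0.316 0;-4.3 35.1 4 0 0 -0.316 0;-4.3 35.1 4 0 0 -0.316 0;-4.3 35.1 4 0 0 -0.316 0;-4.3 35.1 4 0 0 -0.316 0")

```text
time_s: 20.58
position: [0.4184, -0.2557, 0.1763]
tool_rot: [[0.982, 0.188, -0.001], [0.188, -0.982, 0.002], [-0.001, -0.002, -1.0]]
ft_force: [-0.5, 0.1, -0.2]
width: 0.502
grip_force: 0.0
```

```bash
python3 - <<'E'
from h import *
import pickle
o,im=shot('wrist','w8');pickle.dump(o,open('w8.pkl','wb'))
V=cv2.cvtColor(im,cv2.COLOR_BGR2HSV)[:,:,2]
m=np.zeros_like(V);m[100:300,200:440]=V[100:300,200:440]<45
for b in blobs(m,150):
    P=cast('wrist',b[2],.030,o);print(b[0],b[1],P.mean(0),angy(P),np.linalg.norm(P[1]-P[0]),np.linalg.norm(P[2]-P[1]))
go(o,[.4181,-.2563,.015],.19)
E
```

```text
348.0 ((285.0, 178.0), (80.0, 14.0), 90.0) [ 0.4485 -0.2221  0.03  ] 0.16638279582494997 0.01048293933260678 0.06178015422959757
225.5 ((390.0, 294.5), (9.0, 34.0), 90.0) [ 0.3683 -0.3256  0.03  ] -1.3855655834403557 0.02904614094760913 0.008547057000718497
219.0 ((252.0, 294.5), (9.0, 34.0), 90.0) [ 0.3461 -0.2098  0.03  ] -1.3769924519541679 0.029082135108041335 0.00851195675048153
pos [ 0.4184 -0.2557  0.1763] yaw 0.1888 tilt [-0.0013  0.0016 -1.    ] -> cm [-0.02  0.08 16.13] wz -0.001
```

View pics/w8.png

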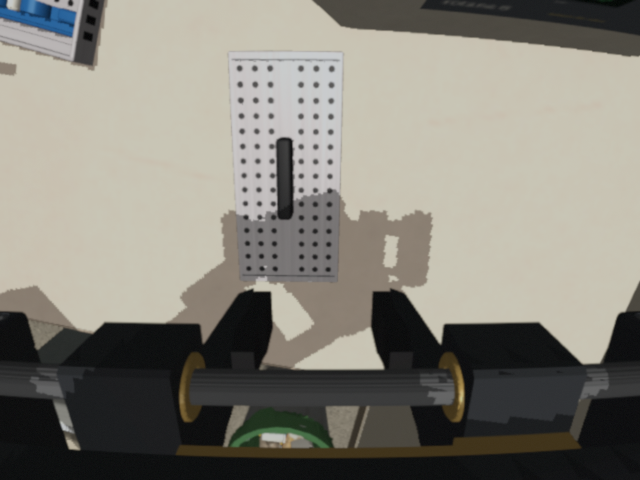

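The cover has been knocked: its grip is now at (285,178) and the plate corners are at (229,52), (343,52), (240,278), (337,278).

```bash
python3 - <<'E'
from h import *
import pickle
o=pickle.load(open('w8.pkl','rb'))
P=cast('wrist',[(229,52),(343,52),(337,278),(240,280)],.003,o);print(P[:,:2],P.mean(0))
for i,j in((3,0),(2,1)): e=P[j]-P[i];print(np.arctan2(e[1],e[0]),np.linalg.norm(e))
print(np.linalg.norm(P[0]-P[1]),np.linalg.norm(P[3]-P[2]))
go(o,[.4480,-.2222,.015],.178)
E
```

```text
[[ 0.5343 -0.161 ]
 [ 0.5503 -0.2482]
 [ 0.3634 -0.2814]
 [ 0.3445 -0.194 ]] [ 0.4481 -0.2212  0.003 ]
0.1722097812952625 0.19263573869207784
0.17611715149450924 0.18975215614831484
0.0886448927981825 0.08945876159441842
pos [ 0.4184 -0.2557  0.1763] yaw 0.1888 tilt [-0.0013  0.0016 -1.    ] -> cm [ 3.56 -2.71 16.13] wz 0.011
```

Request:
arm_command(targets="3.5 -2.75 3 0 0 0.012 0;3.5 -2.75 6 0 0 0.012 0;3.5 -2.75 9 0 0 0.012 0;3.5 -2.75 9 0 0 0.012 0;3.5 -2.75 9 0 0 0.012 0;3.5 -2.75 9 0 0 0.012 0")

```text
time_s: 21.13
position: [0.4485, -0.2224, 0.0888]
tool_rot: [[0.984, 0.177, 0.002], [0.177, -0.984, -0.001], [0.001, 0.002, -1.0]]
ft_force: [0.1, -0.1, 0.3]
width: 0.496
grip_force: 0.0
```

```bash
python3 - <<'E'
from h import *
o,im=shot('wrist','w9')
V=cv2.cvtColor(im,cv2.COLOR_BGR2HSV)[:,:,2]
m=np.zeros_like(V);m[150:330,275:372]=V[150:330,275:372]<45
for b in blobs(m,150):
    P=cast('wrist',b[2],.030,o);print(b[0],b[1],P.mean(0),angy(P),np.linalg.norm(P[1]-P[0]),np.linalg.norm(P[2]-P[1]))
go(o,[.4480,-.2220,.015],.175)
E
```

```text
1876.5 ((316.4999694824219, 260.0), (105.99998474121094, 18.999996185302734), 90.0) [ 0.4498 -0.2203  0.03  ] 0.18237542330277856 0.010360243317317566 0.06493485414328208
pos [ 0.4485 -0.2224  0.0888] yaw 0.1784 tilt [ 0.0018 -0.0015 -1.    ] -> cm [-0.06 -0.06  7.38] wz 0.003
```

Request:
arm_command(targets="0.15 -0.15 2 0 0 0 0;0.15 -0.15 4 0 0 0 0;0.15 -0.15 6 0 0 0 0;0.15 -0.15 7.35 0 0 0 0;0.15 -0.15 7.35 0 0 0 0;0.15 -0.15 7.35 0 0 0 -1;0.15 -0.15 7.35 0 0 0 -1;0.15 -0.15 7.35 0 0 0 -1;0.15 -0.15 7.35 0 0 0 -1;0.15 -0.15 7.35 0 0 0 -1;0.15 -0.15 7.35 0 0 0 -1;0.15 -0.15 7.35 0 0 0 -1", newtons=55)

```text
time_s: 22.18
position: [0.4491, -0.2205, 0.0142]
tool_rot: [[0.984, 0.177, 0.001], [0.177, -0.984, -0.0], [0.0, 0.001, -1.0]]
ft_force: [-0.8, 1.2, 6.1]
width: 0.128
grip_force: 55.0
```

Request:
arm_command(targets="0 0 0 0 0 0 -1;0 0 0 0 0 0 -1;0 0 -0.5 0 0 0 -1;0 0 -2 0 0 0 -1;0 0 -5 0 0 0 -1;0 0 -9 0 0 0 -1;0 0 -9 0 0 0 -1;0 0 -9 0 0 0 -1")

```text
time_s: 22.85
position: [0.4495, -0.2208, 0.1051]
tool_rot: [[0.984, 0.177, 0.003], [0.177, -0.984, -0.002], [0.002, 0.003, -1.0]]
ft_force: [-0.4, 0.1, -2.4]
width: 0.129
grip_force: 55.0
```

Request:
arm_command(targets="-1.5 -2 0 0 0 -0.1 -1;-1.5 -4 0 0 0 -0.2 -1;-1.3 -7 0 0 0 -0.31 -1;-1 -10 0 0 0 -0.42 -1;-0.5 -13 0 0 0 -0.53 -1;0 -16 0 0 0 -0.64 -1;0.8 -19 0 0 0 -0.75 -1;1.5 -22 0 0 0 -0.86 -1;2.3 -24 0 0 0 -0.97 -1;2.3 -24 0 0 0 -1.08 -1;2.3 -24 0 0 0 -1.18 -1;2.3 -24 0 0 0 -1.265 -1")

```text
time_s: 23.85
position: [0.4282, 0.0206, 0.1022]
tool_rot: [[0.121, 0.993, -0.003], [0.993, -0.121, 0.001], [0.0, -0.003, -1.0]]
ft_force: [0.9, -0.1, -2.9]
width: 0.131
grip_force: 55.0
```

Request:
arm_command(targets="0 0 0 0 0 0 -1;0 0 0 0 0 0 -1;0 0 0 0 0 0 -1")

```text
time_s: 24.1
position: [0.4288, 0.0199, 0.103]
tool_rot: [[0.13, 0.991, -0.002], [0.991, -0.13, 0.0], [0.0, -0.002, -1.0]]
ft_force: [0.1, 0.2, -2.1]
width: 0.131
grip_force: 55.0
```

```bash
cat >> h.py <<'E'
from scipy.spatial.transform import Rotation as Ro
C=np.array([.5709,.0450]);A=-.128
UX=np.array([np.cos(A),np.sin(A),0]);UY=np.array([-UX[1],UX[0],0]);UZ=np.array([0,0,1.])
def coverpose(th,xb,zb,h=.0142,yoff=0):
    s,c=np.sin(th),np.cos(th)
    X=xb-.045*c+h*s;Z=zb+.045*s+h*c
    z=-s*UX-c*UZ;x=UY;R=np.c_[x,np.cross(z,x),z]
    return np.r_[C,0]+X*UX+yoff*UY+Z*UZ,R
def godelta(o,p,R):
    R0=o['tool_rot'];return np.r_[R0.T@(p-o['position'])*100,Ro.from_matrix(R0.T@R).as_rotvec()].round(3)
E
python3 - <<'E'
from h import *
import pickle
o,im=shot('wrist','w10');pickle.dump(o,open('w10.pkl','wb'))
print(o['position'],o['tool_rot'],o['width'],o['q'])
for a in [(.35,.036,.060)]: print(a,coverpose(*a)[0],godelta(o,*coverpose(*a)))
E
```

```text
[0.4288 0.0199 0.103 ] [[ 0.1304  0.9915 -0.0016]
 [ 0.9915 -0.1304  0.0004]
 [ 0.0002 -0.0017 -1.    ]] 0.1314287723456315 [-0.231   0.3579  1.8349  0.      0.9504 -0.1002]
(0.35, 0.036, 0.06) [0.5695 0.0452 0.0888] [ 4.346 13.625  1.398  0.348 -0.001 -0.003]
```

View pics/w10.png

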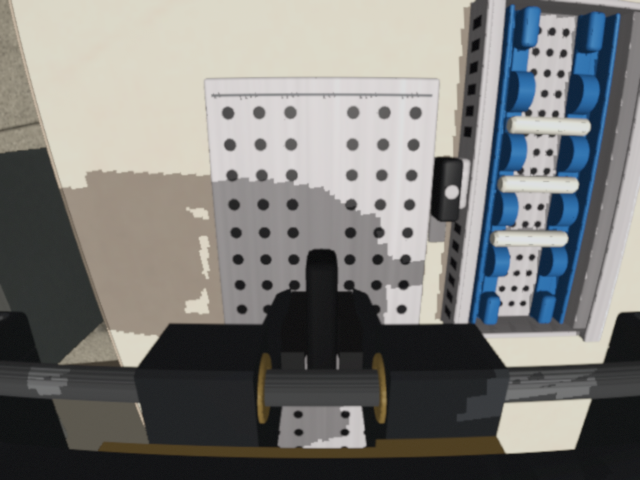

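The cover is held squarely (far edge at row 79, columns 205–438) and the bars still lie in their grooves (row 126, 184, 238).

```bash
python3 - <<'E'
from h import *
import pickle
o=pickle.load(open('w10.pkl','rb'))
P=cast('wrist',[(205,80),(438,79),(322,79)],o['position'][2]-.0142+.003,o)
print((P-o['position'])@o['tool_rot']*1000)
for yo in (0,):
  for a in [(.35,.036,.060)]: print(godelta(o,*coverpose(*a)))
E
```

```text
[[ 94.195  -44.8197  11.2916]
 [ 94.5454  43.8815  11.1442]
 [ 94.0899  -0.2436  11.2175]]
[ 4.346 13.625  1.398  0.348 -0.001 -0.003]
```

Request:
arm_command(targets="1.5 3 0 0 0 0 -1;3 6 0 0.05 0 0 -1;4.5 9 0 0.12 0 0 -1;4.5 12 0 0.2 0 0 -1;4.5 13.6 0.5 0.28 0 0 -1;4.5 13.6 1 0.348 0 -0.003 -1;4.5 13.6 1.4 0.348 0 -0.003 -1;4.5 13.6 1.4 0.348 0 -0.003 -1;4.5 13.6 1.4 0.348 0 -0.003 -1;4.5 13.6 1.4 0.348 0 -0.003 -1")

```text
time_s: 24.98
position: [0.5692, 0.0473, 0.0903]
tool_rot: [[0.125, 0.933, -0.337], [0.992, -0.117, 0.043], [0.0, -0.34, -0.941]]
ft_force: [-0.2, 0.0, -3.0]
width: 0.129
grip_force: 55.0
```

```bash
python3 - <<'E'
from h import *
import pickle
o,im=shot('wrist','w11');pickle.dump(o,open('w11.pkl','wb'))
print(o['position'],o['tool_rot'][:,2],o['width'])
for a in [(.35,.036,.040),(.35,.0355,.0285),(.35,.0355,.026)]: print(a,godelta(o,*coverpose(*a,yoff=.0015)))
_,s=shot('scene','s11')
c=s[190:290,270:410];cv2.imwrite('pics/s11a.png',cv2.resize(c,None,fx=5,fy=5,interpolation=2))
E
```

```text
[0.5692 0.0473 0.0903] [-0.3368  0.0428 -0.9406] 0.1291016227268862
(0.35, 0.036, 0.04) [-0.056  0.783  2.009  0.004  0.001  0.003]
(0.35, 0.0355, 0.0285) [-0.056  1.127  3.107  0.004  0.001  0.003]
(0.35, 0.0355, 0.026) [-0.056  1.211  3.343  0.004  0.001  0.003]
```

View pics/w11.png

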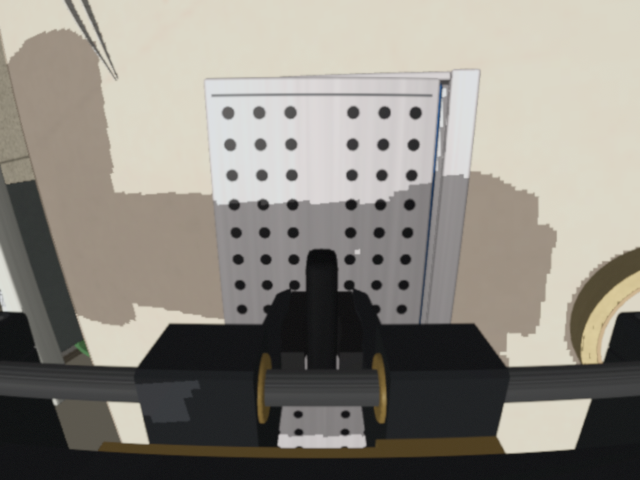

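The tilted cover hangs parallel to the lip: its back edge is at column ~440 and the lip front is at column ~452 (row 72).

```bash
python3 - <<'E'
from h import *
import pickle
o=pickle.load(open('w11.pkl','rb'));R=o['tool_rot']
P=cast('wrist',[(452,72),(430,300),(480,71),(458,300)],.036,o)-np.r_[C,0]
print(np.c_[P@UX,P@UY]*1000)
# cover corner expected: back-top edge in tool frame
B=o['position']+R@np.array([.0945,.045,.0142-.004]);B2=o['position']+R@np.array([.0945,.045,.0142])
for b in (B,B2): d=b-np.r_[C,0];print('cover back left corner local',d@UX*1000,d@UY*1000,d[2]*1000,proj('wrist',b,o))
E
```

```text
[[ 39.2904 102.5645]
 [ 39.1238  -9.4851]
 [ 51.1012 102.8518]
 [ 53.1463  -7.1385]]
cover back left corner local 36.665433724495585 96.65826188176464 65.4886710299751 [[442.0963  78.8735]]
cover back left corner local 35.30732850410081 96.65619894278878 61.72628535667958 [[438.9012  79.9688]]
```

Request:
arm_command(targets="-0.15 0.4 1 0 0 0 -1;-0.15 0.78 2 0 0 0 -1;-0.15 1 2.6 0 0 0 -1;-0.15 1.15 3 0 0 0 -1;-0.15 1.26 3.3 0 0 0 -1;-0.15 1.26 3.3 0 0 0 -1;-0.15 1.26 3.3 0 0 0 -1")

```text
time_s: 25.67
position: [0.5703, 0.0456, 0.0542]
tool_rot: [[0.125, 0.933, -0.338], [0.992, -0.117, 0.043], [0.001, -0.341, -0.94]]
ft_force: [0.3, 0.1, -2.1]
width: 0.13
grip_force: 55.0
```

```bash
python3 - <<'E'
from h import *
import pickle
o,im=shot('wrist','w12');pickle.dump(o,open('w12.pkl','wb'))
R=o['tool_rot'];d=o['position']+R@np.array([0,.045,.0142])-np.r_[C,0]
print('back bottom edge local',d@UX*1000,d@UY*1000,d[2]*1000,o['ft_force'],o['width'])
for a in [(.35,.041,.026),(.35,.0455,.026),(.25,.0455,.0255),(.15,.0455,.025),(.07,.0455,.0245),(0,.0455,.0242)]: print(a,godelta(o,*coverpose(*a,yoff=.0)))
E
```

```text
back bottom edge local 36.777687983683755 0.6409574353142421 25.53976701912083 [ 0.2602  0.0655 -2.0793] 0.1304622661758045
(0.35, 0.041, 0.026) [-0.053  0.384 -0.196  0.002  0.001  0.003]
(0.35, 0.0455, 0.026) [-0.054  0.807 -0.349  0.002  0.001  0.003]
(0.25, 0.0455, 0.0255) [-0.054  0.704  0.154 -0.098  0.     0.003]
(0.15, 0.0455, 0.025) [-0.053  0.647  0.667 -0.198  0.     0.003]
(0.07, 0.0455, 0.0245) [-0.053  0.638  1.09  -0.278  0.     0.003]
(0, 0.0455, 0.0242) [-0.053  0.651  1.449 -0.348 -0.     0.003]
```

Request:
arm_command(targets="0 0.2 -0.12 0 0 0 -1;0 0.4 -0.2 0 0 0 -1;0 0.6 -0.27 0 0 0 -1;0 0.81 -0.35 0 0 0 -1;0 0.81 -0.35 0 0 0 -1;0 0.81 -0.35 0 0 0 -1")

```text
time_s: 26.22
position: [0.5791, 0.0444, 0.0548]
tool_rot: [[0.125, 0.933, -0.338], [0.992, -0.117, 0.043], [0.001, -0.341, -0.94]]
ft_force: [0.7, -0.1, -3.2]
width: 0.132
grip_force: 55.0
```

Request:
arm_command(targets="0 -0.06 0.25 -0.05 0 0 -1;0 -0.1 0.5 -0.1 0 0 -1;0 -0.13 0.76 -0.15 0 0 -1;0 -0.16 1.02 -0.2 0 0 -1;0 -0.17 1.23 -0.24 0 0 -1;0 -0.17 1.44 -0.28 0 0 -1;0 -0.17 1.44 -0.28 0 0 -1;0 -0.17 1.44 -0.28 0 0 -1")

```text
time_s: 26.88
position: [0.5723, 0.0454, 0.0421]
tool_rot: [[0.125, 0.99, -0.069], [0.992, -0.124, 0.009], [0.001, -0.069, -0.998]]
ft_force: [0.2, -0.0, -1.6]
width: 0.128
grip_force: 55.0
```

```bash
python3 - <<'E'
from h import *
import pickle
o,im=shot('wrist','w13');pickle.dump(o,open('w13.pkl','wb'))
R=o['tool_rot'];d=o['position']+R@np.array([0,.045,.0142])-np.r_[C,0]
print('back bottom edge local',d@UX*1000,d@UY*1000,d[2]*1000,o['ft_force'],o['width'],R[:,2])
for a in [(0.03,.0455,.0242),(0,.0455,.0242)]: print(a,godelta(o,*coverpose(*a,yoff=.0)))
E
```

```text
back bottom edge local 45.210861573415656 0.6813131980217979 24.829842903976065 [ 0.1511 -0.0015 -1.5976] 0.12796077276175635 [-0.0686  0.0092 -0.9976]
(0.03, 0.0455, 0.0242) [-0.054 -0.019  0.239 -0.039 -0.     0.003]
(0, 0.0455, 0.0242) [-0.054 -0.054  0.376 -0.069 -0.     0.003]
```

View pics/w13.png

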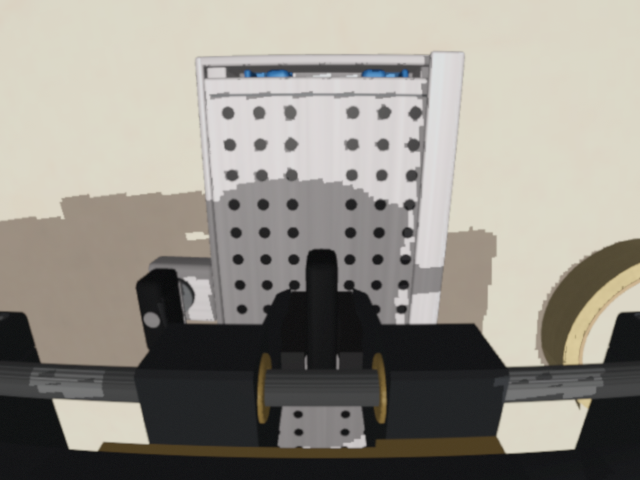

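The cover is under the lip, its front nearly level, with the gap at its left end (rows 66–79) looking slightly wide.

```bash
python3 - <<'E'
from h import *
import pickle
o=pickle.load(open('w13.pkl','rb'));im=cv2.imread('pics/w13.png')
g=cv2.cvtColor(im,cv2.COLOR_BGR2GRAY)
for c in (230,310,400): print(c,g[50:100,c].tolist())
for row,z in((55,.028),(58,.028),(66,.028),(79,.030),(79,.0335)):
    P=cast('wrist',[(310,row)],z,o)-np.r_[C,0];print(row,z,P@UX*1000,P@UY*1000)
E
```

```text
230 [215, 215, 215, 215, 213, 202, 185, 189, 198, 202, 204, 205, 204, 195, 178, 147, 99, 75, 73, 72, 70, 71, 74, 80, 81, 82, 88, 121, 167, 196, 211, 217, 217, 217, 217, 217, 217, 217, 217, 217, 217, 215, 209, 192, 156, 144, 176, 204, 216, 218]
310 [215, 215, 214, 203, 177, 184, 196, 204, 206, 207, 207, 203, 192, 174, 140, 99, 76, 73, 72, 71, 72, 80, 110, 143, 151, 152, 158, 174, 193, 208, 215, 217, 217, 217, 217, 217, 217, 217, 217, 216, 207, 170, 145, 139, 138, 146, 179, 209, 217, 216]
400 [213, 213, 211, 201, 186, 185, 196, 204, 207, 209, 209, 208, 195, 165, 119, 86, 74, 71, 72, 71, 69, 64, 57, 47, 40, 37, 63, 125, 178, 201, 214, 216, 217, 216, 217, 217, 217, 217, 217, 217, 217, 217, 213, 195, 161, 151, 185, 209, 216, 218]
55 0.028 [-4.8424] [103.6561]
58 0.028 [-4.8467] [102.5809]
66 0.028 [-4.8583] [99.6992]
79 0.03 [-4.6805] [94.7602]
79 0.0335 [-4.3343] [94.394]
```

Request:
arm_command(targets="0.18 0 0 0 0 0 -1;0.18 0 0 0 0 0 -1;0.18 -0.02 0.12 -0.02 0 0 -1;0.18 -0.02 0.24 -0.04 0 0 -1;0.18 -0.04 0.31 -0.055 0 0 -1;0.18 -0.05 0.38 -0.069 0 0 -1;0.18 -0.05 0.38 -0.069 0 0 -1;0.18 -0.05 0.38 -0.069 0 0 -1")

```text
time_s: 27.6
position: [0.572, 0.0472, 0.0383]
tool_rot: [[0.125, 0.992, 0.001], [0.992, -0.125, 0.0], [0.001, 0.001, -1.0]]
ft_force: [-0.5, -0.8, 0.2]
width: 0.128
grip_force: 55.0
```

The ledges now carry the weight. Release and rise over the latch.

Request:
arm_command(targets="0 0 0 0 0 0 0;0 0 0 0 0 0 0;0 0 0 0 0 0 0;0 0 -1 0 0 0 0;0 0 -3.5 0 0 0 0;0 0 -7 0 0 0 0;0 -3 -10 0 0 0 0;-0.15 -7.1 -12 0 0 0 0;-0.15 -7.1 -12 0 0 0 0;-0.15 -7.1 -12 0 0 0 0;-0.15 -7.1 -12 0 0 0 0")

```text
time_s: 28.52
position: [0.5018, 0.0544, 0.1586]
tool_rot: [[0.125, 0.992, 0.002], [0.992, -0.125, 0.0], [0.0, 0.002, -1.0]]
ft_force: [-0.4, 0.6, 0.1]
width: 0.497
grip_force: 0.0
```

```bash
python3 - <<'E'
from h import *
import pickle
o,im=shot('wrist','w14');pickle.dump(o,open('w14.pkl','wb'))
go(o,[.5015,.0545,.043],1.4535)
E
```

```text
pos [0.5018 0.0544 0.1586] yaw 1.4456 tilt [ 0.0024  0.0002 -1.    ] -> cm [ 0.   -0.05 11.56] wz -0.008
```

View pics/w14.png

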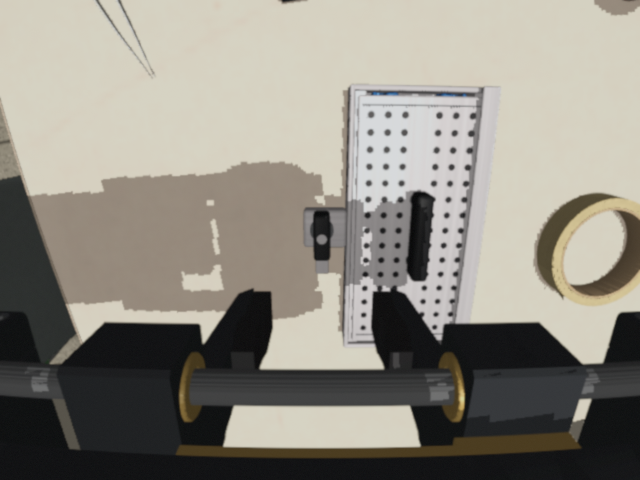

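The cover lies inside the rim under the lip (columns 350–480), and the latch grip is at (321,235), ready to be turned.

Request:
arm_command(targets="0 -0.05 3 0 0 0 -0.3;0 -0.05 6 0 0 0 -0.3;0 -0.05 9 0 0 0 -0.3;0 -0.05 11 0 0 0 -0.3;0 -0.05 11.5 0 0 0 -0.3;0 -0.05 11.5 0 0 0 -0.3;0 -0.05 11.5 0 0 0 -1;0 -0.05 11.5 0 0 0 -1;0 -0.05 11.5 0 0 0 -1;0 -0.05 11.5 0 0 0 -1;0 -0.05 11.5 0 0 0 -1;0 -0.05 11.5 0 0 0 -1", newtons=20)

```text
time_s: 29.57
position: [0.5019, 0.0545, 0.0441]
tool_rot: [[0.125, 0.992, 0.004], [0.992, -0.125, 0.0], [0.001, 0.004, -1.0]]
ft_force: [2.5, -0.5, 6.6]
width: 0.133
grip_force: 20.0
```

Request:
arm_command(targets="0 0 0 0 0 -0.1 -1;0 0 0 0 0 -0.2 -1;0 0 0 0 0 -0.32 -1;0 0 0 0 0 -0.44 -1;0 0 0 0 0 -0.56 -1;0 0 0 0 0 -0.68 -1;0 0 0 0 0 -0.8 -1;0 0 0 0 0 -0.92 -1;0 0 0 0 0 -1.04 -1;0 0 0 0 0 -1.16 -1;0 0 0 0 0 -1.28 -1;0 0 0 0 0 -1.4 -1")

```text
time_s: 30.57
position: [0.5027, 0.055, 0.0442]
tool_rot: [[-0.958, 0.287, 0.006], [0.287, 0.958, 0.001], [-0.006, 0.003, -1.0]]
ft_force: [6.4, 5.2, 3.0]
width: 0.132
grip_force: 20.0
```

Request:
arm_command(targets="0 0 0 0 0 -0.1 -1;0 0 0 0 0 -0.17 -1;0 0 0 0 0 -0.19 -1;0 0 0 0 0 -0.19 -1;0 0 0 0 0 -0.19 -1")

```text
time_s: 30.98
position: [0.5028, 0.0551, 0.0441]
tool_rot: [[-0.994, 0.107, 0.007], [0.107, 0.994, 0.001], [-0.006, 0.002, -1.0]]
ft_force: [6.6, 5.1, 4.2]
width: 0.135
grip_force: 20.2
```

Request:
arm_command(targets="0 0 0 0 0 0 -0.3;0 0 0 0 0 0 -0.3;0 0 0 0 0 0 -0.3;0 0 -3 0 0 0 -0.3;0 0 -7 0 0 0 -0.3;0 0 -11 0 0 0 -0.3;0 0 -15 0 0 0 -0.3;0 0 -15 0 0 0 -0.3;0 0 -15 0 0 0 -0.3")

```text
time_s: 31.73
position: [0.501, 0.0545, 0.1946]
tool_rot: [[-0.994, 0.106, 0.005], [0.106, 0.994, -0.0], [-0.005, 0.0, -1.0]]
ft_force: [0.3, 0.5, -0.6]
width: 0.352
grip_force: 0.0
```

```bash
python3 - <<'E'
from h import *
o,im=shot('wrist','w15');print(o['position'],o['ft_force'])
V=cv2.cvtColor(im,cv2.COLOR_BGR2HSV)[:,:,2]
m=np.zeros_like(V);m[150:290,285:360]=V[150:290,285:360]<45
for b in blobs(m,60):
    P=cast('wrist',b[2],.0505,o);print('latch',P.mean(0),angy(P)-A)
E
```

```text
[0.501  0.0545 0.1946] [ 0.2622  0.4766 -0.6012]
latch [0.4915 0.0557 0.0505] 0.029146006840680694
```

View pics/w15.png

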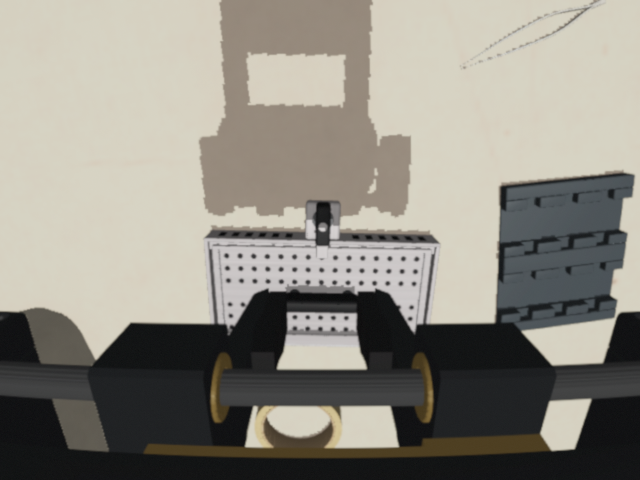

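The latch tongue at (322,250) now points straight over the cover's front edge, the cover lies flush, and the tray is empty. Handing in.

```bash
python3 -c "
from plant import workorder
print(workorder.sign_off())"
```

```text
the job is handed in; nothing more can be done
None
```

The three stir bars present each lie in their own groove, the cover sits flush under the lip, the latch is turned fully across it, and the job is handed in; the judge's result was not shown.

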